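Peel the top rinse tray off its stack and hold it under the coolant nozzle

TASK

Push the grille guard of the tray rack along its slide, away from the stack, until it clicks and stays open by itself, then let go of it. The wet nested trays cling together: peel only the top one off by lifting its corner with the upright lug first while its opposite corner is still down, so that the rest of the stack stays in the rack. Finish while holding the tray up level under the coolant nozzle, its centre below the nozzle tip, a hand's breadth or so lower and touching nothing but the gripper; do not put it down and leave the jar, mallet and cork wheel where they are.

Things in the scene. Friction and masses are not known exactly. Their poses are not given: they have to be found in the camera images.
- rack: Fixed tray rack: grey base plate 255 x 325 x 6 mm, steel stops 44 mm high round the stack, a rail along its +x side. Origin: bench level under the stack's centre; z up. The guard slides along the rack's y and opens towards its -y. The rack is turned by up to 17 degrees either way.
- guard (a joint): Sliding steel grille over the trays, 210 x 135 mm, its top 108 mm above the bench. Value: travel in m towards the rack's -y, 0 shut, end stop 0.160. A spring of 1.5 to 2.5 N pulls it shut; a spring detent between 0.140 and 0.154 takes 10 to 16 N to push over, and beyond it the guard stays open by itself at about 0.154.
- guard_plate (a point): Centre of the +y face of the guard's upright push plate (80 mm along the rack's x, 8 mm thick, from 108 to 152 mm above the bench). Push this face towards the rack's -y. Point height 130 mm; travels with the guard.
- lower_trays: Rest of the stack: three white trays stuck fast as one loose piece, 0.40 kg, 150 (x) x 110 (y) x 44 mm, between the rack's stops with 3 mm play. Origin: centre of underside, 6 mm above the bench; axes as the rack's. Four sprung tongues (x +-45 mm on both long sides, up to 16 mm above its rim) snap over the top tray's rim: each holds it down with 1 to 2 N from 2 to 7 mm of rise.
- tray: The top tray: white formed plastic, about 0.10 kg, 150 (x) x 110 (y) x 30 mm, rim 12 mm wide and 7 mm thick, lying in the stack with axes as the rack's. Origin: centre of the underside of its floor, 27 mm above the bench at the start; its rim top is 30 mm above the origin. At its -x +y corner stands the lug.
- tray_lug (a point): Grip point on the top tray's upright lug (10 mm thick, 26 mm wide along the tray's diagonal, up to 36 mm above the rim top, just outside the -x +y corner); pinch it from above across the diagonal. The point is 22 mm above the rim top, 14 mm under the lug's top, at (-81.5, 59.7, 52) mm from the tray's origin.
- tray_far (a point): The top tray's corner diagonally across from the lug (+x -y), underside of its rim, (75, -55, 23) mm from its origin: the corner to pivot on. Lifted flat, the tray drags the rest up with it at first; tilted up about this corner it comes free tongue by tongue: 0.15 to 0.2 rad frees all but the far one, and lifting on frees that.
- nozzle (a point): Tip of the coolant nozzle, 300 mm above the bench, pointing down, 24 mm thick. Its blue jointed hose, 25 mm thick, arches up to 428 mm and down to a post 165 mm away on the far (+x) side, turned up to 14 degrees. Under it lies a fixed black basin 270 x 220 x 40 mm centred below the nozzle.
- jar: Closed glass jar 84 mm across, 110 mm tall, a bystander. Origin: centre of its underside.
- mallet: Mallet lying flat, handle 200 mm, black head 90 x 56 mm, a bystander. Origin: on the bench near the head.
- wheel: Cork wheel 100 mm across, 22 mm thick, lying flat, a bystander. Origin: centre of its underside.
- station: Fixed rinse station: black basin 270 (x) x 220 (y) x 40 mm with a post on its +x side that carries the coolant hose. Origin: bench level, centre of the basin, straight under the nozzle tip.

How it is judged:
By the outcome, as a careful person would: the job done as asked, in the order asked, and still so for the second after the job is handed in, while the arm keeps its last pose, push and grip.
It also fails if it takes over 67 s, if anything falls off the work surface, if the arm or the gripper's body presses on something with over 40 N, if the wrist force passes 120 N, or if a joint passes its speed limit or range.

ROBOT

A 7-joint arm with a two-finger parallel gripper is mounted at the origin on the work surface. World frame = base frame: x ahead of the robot, y to its left, z up, the work surface at z = 0. Lengths are in m, angles in rad, forces in N, time in s.
With the tool pointing down it reaches from about 0.4 to 0.85 m from the base axis. Payload 10.4 kg.
Tool frame: the origin (TCP) lies midway between the tips of the shut fingers; the grasp point (between the pads) lies 19 mm behind it (manip.grasp_offset is the distance from the TCP to the grasp point, in m); z points along the fingers, y is the line along which they close (so a half turn about z gives the same grasp; the last joint's range is limited). The gripper opens to 85 mm and grips with 20 to 120 N. Pads are 22 mm wide; open, the fingers measure 114 mm over their backs; the gripper's body (76 mm by 85 mm) begins 54 mm behind the grasp point. The pads swing forward as they close: fully open they stand 13 mm farther back than shut.
Start: joints at [-1.189, 0.332, -0.065, 1.46, 0.022, 1.35, -0.088], TCP at [0.246, 0.575, 0.231] pointing down, gripper open.
Joint ranges: [-2.6, 2.6], [-0.5, 2.12], [-1.47, 1.34], [0.16, 2.42], [-1.27, 4.41], [0.06, 2.06], [-2.6, 2.6]. Speed limits (rad/s): [2.22, 2.22, 2.79, 2.79, 3.14, 3.14, 3.14].

INTERFACE

Orientations are given as a unit quaternion [x, y, z, w].
In Python, from workcell import manip gives the robot as it stands.
- The arm moves only by the shell command python3 jog.py [FORCE], which reads ROWS from standard input. ROWS is a JSON list of rows, 1 to 20 of them, each of 7 numbers: a rotation vector rx, ry, rz in shares of 120 degrees (1.0 is 120 degrees), then dx, dy, dz in shares of 1 m (1.0 is 1 m), then the opening from 0.0 (shut) to 1.0 (fully open); each row is the pose to reach, as a shift and turn from the pose commanded when the command began, along the tool's axes at that moment; what a row does not reach only later rows make up. A row lasts 1/8 s, in which the tool goes at most 0.0625 m and 0.188 rad, less where a joint would pass 70% of its speed; a pose out of reach is approached as far as the arm can. The fingers move at their own pace and stop on an object; FORCE is the grip in N (left out, the last holds). Time passes only in rows, so rows that do not move let the fingers close. It prints the time, the measured TCP pose, the force, the opening and the grip force at its end. No shift or turn number may pass 1 either way. Input that does not fit is refused with a message, and nothing moves.
- manip.get_obs(): the state, without advancing time (a new reading comes with each control period).
- manip.camera(name): name is "scene" or "side" or "wrist"; returns the picture (420x560x3 uint8, blue, green, red); there is no depth.
- manip.calibration(name): a dict with "fx", "fy", "cx", "cy" (pixels), "world_from_camera" (4x4, takes a point from camera to world coordinates); the wrist camera has in their place "tool_from_camera" (4x4, takes a point from camera to tool coordinates, whose origin is the TCP and whose axes are the flange's). Camera axes: x right, y up, looking along -z (the intrinsics and any distortion apply to the point x, -y, -z); pixel columns grow to the right and rows downward; lengths in m; the calibration is good to about 2 mm. The wrist camera is an equidistant fisheye: a pixel r from the principal point sees the ray r / f radians off the axis. A picture is of the moment at which its call begins: read the wrist's pose just before it. calibration takes no time and is no camera call.
- manip.hand_in(): hands the job in; it is judged then, once.
The state is a dict: "clock": time; "joint_pos": joint angles; "joint_velocities": joint speeds; "tau": joint torques, N m; "position": TCP position; "ee_rot": TCP orientation; "ft_force": force on the tool from outside, world axes, zero at the start; "torque": the same for the moment, N m; "grip_width": opening from 0.0 (shut) to 1.0 (fully open); "grasp_force": force on a finger pad.
Only numpy, scipy, OpenCV 4.12 (cv2) and the standard library are available. Lean on these libraries where they do the work, as an engineer would, in place of code of your own. Each camera call takes 0.05 s, during which the arm holds its last target. There are 200 camera calls.

## Working session

There is one attempt and no reset: what is moved stays moved. The work goes in short steps, Python scripts to look and compute and a shell command to move; the robot and the scene stay as the last step left them, time stands still between calls to the robot, and variables do not carry over. Pictures are saved under pics/ and viewed, at most 10 in all, crops included, and the job is handed in when it is done.

```bash
ls; mkdir -p pics
python3 - <<'E'
from workcell import manip
import cv2,numpy as np
np.set_printoptions(precision=4,suppress=True)
for n in("scene","side","wrist"):
    cv2.imwrite(f"pics/{n}0.png",manip.camera(n)); print(n,manip.calibration(n))
o=manip.get_obs();print(o)
E
```

```text
jog.py
pics
workcell.py
scene {'fx': 397.31238503926096, 'fy': 397.31238503926096, 'cx': 276.8079507731554, 'cy': 209.62567251174704, 'world_from_camera': array([[ 0.8235, -0.3722,  0.4282,  1.0272],
       [ 0.5673,  0.5407, -0.6211, -0.7144],
       [-0.0004,  0.7544,  0.6564,  0.9175],
       [ 0.    ,  0.    ,  0.    ,  1.    ]])}
side {'fx': 394.50315845586744, 'fy': 394.50315845586744, 'cx': 283.18860260758805, 'cy': 217.48650255576288, 'world_from_camera': array([[-0.6499, -0.5433,  0.5315,  1.2854],
       [ 0.76  , -0.4669,  0.4521,  0.6299],
       [ 0.0025,  0.6977,  0.7163,  1.1877],
       [ 0.    ,  0.    ,  0.    ,  1.    ]])}
wrist {'fx': 325.19226210127806, 'fy': 325.19226210127806, 'cx': 276.7150995577902, 'cy': 209.6354114155728, 'tool_from_camera': array([[ 0.0004,  0.9581,  0.2863,  0.073 ],
       [ 1.    , -0.0005,  0.0003,  0.0003],
       [ 0.0004,  0.2863, -0.9581, -0.1427],
       [ 0.    ,  0.    ,  0.    ,  1.    ]])}
{'clock': 0.15, 'joint_pos': array([-1.1886,  0.3327, -0.0647,  1.4607,  0.0216,  1.3499, -0.0885]), 'joint_velocities': array([-0.0023, -0.0021, -0.0003, -0.003 , -0.0002,  0.0008,  0.0009]), 'tau': array([  0.0002, -62.5829,   0.0489, -39.1853,   0.0164,   0.0075,
         0.    ]), 'position': array([0.246 , 0.5742, 0.2307]), 'ee_rot': array([ 0.201 ,  0.9796, -0.0005, -0.0001]), 'ft_force': array([0.574 , 0.5714, 0.3292]), 'torque': array([-0.0118,  0.0804, -0.005 ]), 'grasp_force': 0.0, 'grip_width': 1.0007892499997506}
```

View pics/scene0.png

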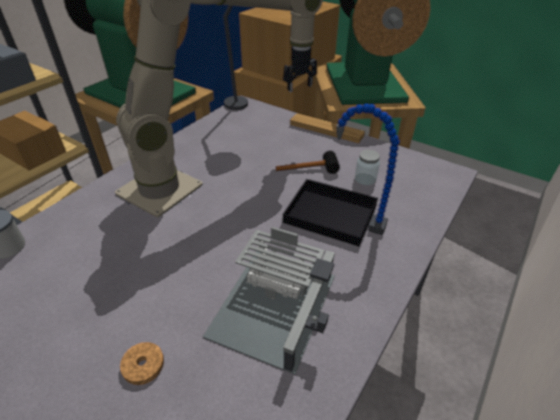

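View pics/side0.png

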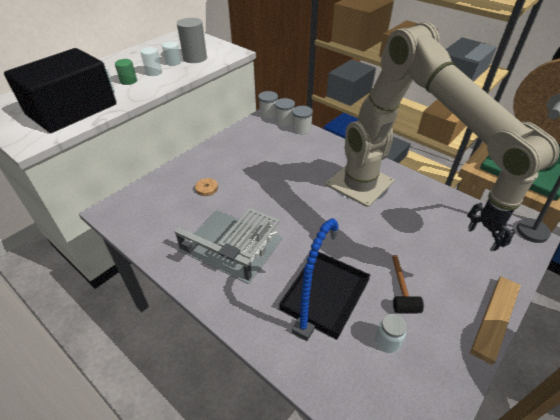

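Both views show the layout. In the scene view, the basin is around (330,210), the nozzle tip around (340,130), the rack around (275,295) with its push plate at (285,240), and the wheel, mallet and jar are clear of the rack. I'll make rough positions from these pixels.

```bash
cat > h.py <<'E'
from workcell import manip
import cv2,numpy as np
from scipy.spatial.transform import Rotation as R
np.set_printoptions(precision=4,suppress=True)
def tool():
    o=manip.get_obs();T=np.eye(4);T[:3,:3]=R.from_quat(o["ee_rot"]).as_matrix();T[:3,3]=o["position"];return T
def ray(n,u,v,T=None):
    c=manip.calibration(n);a=(u-c["cx"])/c["fx"];b=(v-c["cy"])/c["fy"]
    if n=="wrist":
        r=np.hypot(a,b);s=np.sin(r)/max(r,1e-9);d=np.array([a*s,-b*s,-np.cos(r)]);M=T@c["tool_from_camera"]
    else: d=np.array([a,-b,-1.]);M=c["world_from_camera"]
    d=M[:3,:3]@d;return M[:3,3],d/np.linalg.norm(d)
def plane(n,u,v,z,T=None):
    p,d=ray(n,u,v,T);return p+d*(z-p[2])/d[2]
def tri(rs):
    A=sum(np.eye(3)-np.outer(d,d) for p,d in rs);b=sum((np.eye(3)-np.outer(d,d))@p for p,d in rs);return np.linalg.solve(A,b)
def proj(n,P,T=None):
    c=manip.calibration(n);M=(T@c["tool_from_camera"]) if n=="wrist" else c["world_from_camera"]
    q=np.linalg.inv(M)@np.append(P,1);x,y,z=q[0],-q[1],-q[2]
    if n=="wrist":
        h=np.hypot(x,y);k=np.arctan2(h,z)/h
    else:k=1/z
    return np.array([c["cx"]+c["fx"]*x*k,c["cy"]+c["fy"]*y*k])
E
python3 - <<'E'
from h import *
for n,bx in(("scene",(200,215,150,155)),("side",(165,195,130,95))):
    im=cv2.imread(f"pics/{n}0.png");x,y,w,h=bx;s=min(800/w,600/h)
    cv2.imwrite(f"pics/{n}c.png",cv2.resize(im[y:y+h,x:x+w],None,fx=s,fy=s,interpolation=cv2.INTER_CUBIC));print(n,s)
# blue hose mask & basin
for n in("scene","side"):
    im=cv2.imread(f"pics/{n}0.png").astype(int);b,g,r=im[...,0],im[...,1],im[...,2]
    m=((b>90)&(b>2*r)&(b>1.6*g)).astype('u1')
    k,l,s,c=cv2.connectedComponentsWithStats(m);print(n,[list(t) for t in s[1:] if t[4]>60])
    d=((im.max(2)<45)).astype('u1');k,l,s,c=cv2.connectedComponentsWithStats(d)
    for i in range(1,k):
        if s[i,4]>800:
            cn=cv2.findContours((l==i).astype('u1'),0,2)[0][0];print(s[i],cv2.approxPolyDP(cn,6,True)[:,0].tolist())
print([plane("scene",u,v,.04)[:2] for u,v in((315,184),(377,203),(352,241),(285,213))])
print("rack",plane("scene",275,295,.05),"wheel",plane("scene",142,362,.02),"post",plane("scene",378,225,.0))
E
```

```text
scene 3.870967741935484
side 6.153846153846154
scene [[np.int32(348), np.int32(104), np.int32(43), np.int32(16), np.int32(182)]]
[  33    0   70  177 1254] [[33, 0], [98, 176], [41, 0]]
[ 65   0  60  38 995] [[65, 0], [74, 22], [99, 37], [97, 19], [124, 25], [86, 0]]
[ 340    0   52   86 1478] [[340, 0], [351, 19], [351, 81], [383, 84], [391, 57], [356, 49], [356, 0]]
[ 283  180   94   66 3845] [[307, 180], [283, 222], [358, 245], [376, 199]]
side [[np.int32(325), np.int32(113), np.int32(33), np.int32(23), np.int32(337)], [np.int32(301), np.int32(219), np.int32(37), np.int32(110), np.int32(844)]]
[   5   49  110   83 5910] [[102, 63], [72, 49], [5, 75], [24, 112], [53, 131], [114, 103]]
[468 199  45  51 928] [[489, 199], [468, 216], [470, 229], [481, 220], [492, 231], [495, 249], [510, 239], [501, 226], [512, 210], [500, 211]]
[  50  242   98   69 1074] [[50, 242], [93, 287], [120, 272], [138, 308], [147, 306], [130, 263], [107, 243], [116, 264], [89, 281]]
[ 308  253   61   86 3215] [[319, 253], [308, 321], [336, 338], [368, 274]]
[array([0.4886, 0.3114]), array([0.7182, 0.3393]), array([0.7295, 0.126 ]), array([0.487 , 0.1173])]
rack [ 0.6542 -0.182   0.05  ] wheel [ 0.4911 -0.5044  0.02  ] post [0.7542 0.2821 0.    ]
```

View pics/scenec.png

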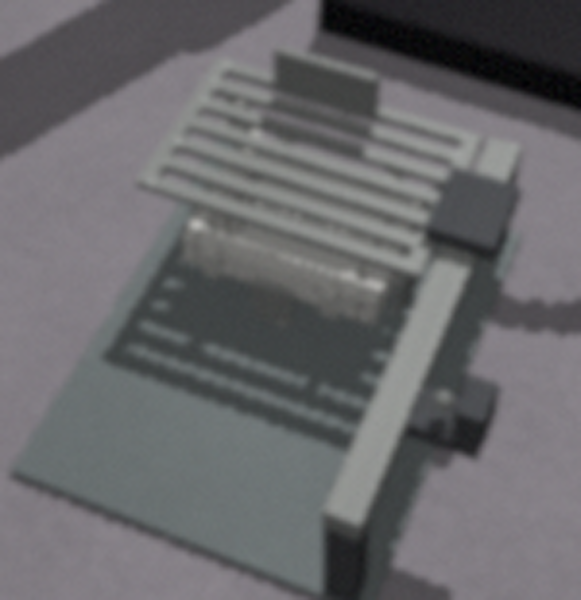

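View pics/sidec.png

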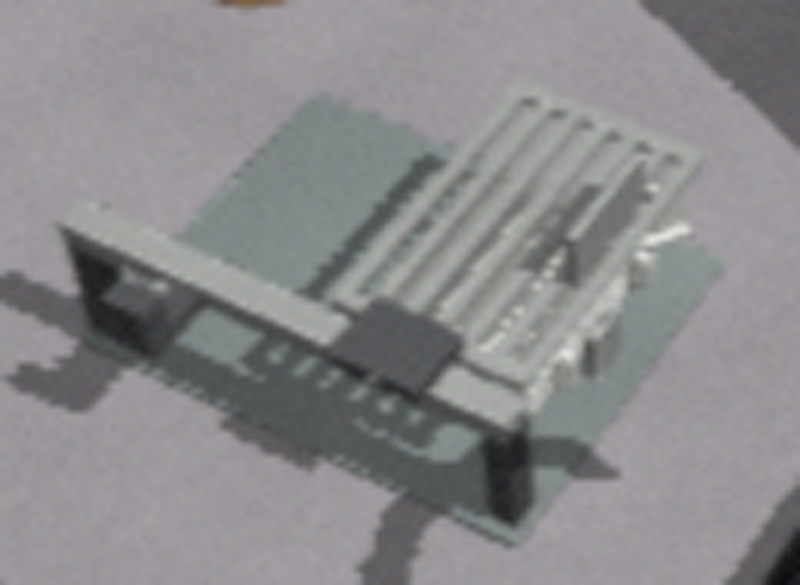

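The crops show the guard still shut over the trays. The plate's top edge runs (271,228)–(298,234) in the scene view and (257,233)–(270,221) in the side view. The lug is the white sliver near (274,233) in the side view, mostly hidden by the grille.

Run:
```python
from h import *
a=lambda p,q:np.degrees(np.arctan2(*(q-p)[1::-1]))
s=[plane("scene",u,v,.152) for u,v in((271,228.4),(297.6,234.4))];print("plate scene",s,a(*s))
s=[plane("side",u,v,.152) for u,v in((270.3,221),(257.3,233.2))];print("plate side",s,a(*s))
b=[plane("side",u,v,.006) for u,v in((217,210.4),(282.3,238.5),(247.9,283.6))];print("base",b,a(b[0],b[1]),a(b[1],b[2]),np.mean([b[0],b[2]],0),np.linalg.norm(b[0]-b[1]),np.linalg.norm(b[1]-b[2]))
print("base corner scene",plane("scene",202.6,337.2,.006))
print("basin side",[plane("side",u,v,.04)[:2] for u,v in((319,253),(368,274),(336,338))])
for n in("scene","side"):
    im=manip.camera(n);hs=cv2.cvtColor(im,40);m=cv2.inRange(hs,(108,120,35),(130,255,255))
    m[:95 if n=="scene" else 200]=0
    k,l,st,c=cv2.connectedComponentsWithStats(m);i=max([j for j in range(1,k) if st[j,0]>290],key=lambda j:st[j,4]);print(n,st[i])
    ys,xs=np.where(l==i)
    for v in range(ys.min(),ys.min()+45,3): print(v,xs[ys==v].min() if (ys==v).any() else '',xs[ys==v].max(), end=' | ')
    x,y=(300,80) if n=="scene" else (280,200)
    globals()[n]=cv2.resize(im[y:y+180,x:x+120],None,fx=3.3,fy=3.3,interpolation=2)
cv2.imwrite("pics/noz.png",np.hstack([scene,side]))
```

```text
plate scene [array([ 0.5597, -0.0648,  0.152 ]), array([ 0.6334, -0.0429,  0.152 ])] 16.553657885630564
plate side [array([ 0.5611, -0.0477,  0.152 ]), array([ 0.6354, -0.0428,  0.152 ])] 3.822361621038553
base [array([ 0.5602, -0.3568,  0.006 ]), array([ 0.4997, -0.0428,  0.006 ]), array([0.7435, 0.0034, 0.006 ])] 100.92156265045693 10.746396400394124 [ 0.6518 -0.1767  0.006 ] 0.31976800409437256 0.24816109653560076
base corner scene [ 0.5581 -0.3679  0.006 ]
basin side [array([0.4875, 0.1273]), array([0.4506, 0.3178]), array([0.7265, 0.3733])]
scene [ 339  104   60  119 1053]
104 360 373 | 107 354 374 | 110 348 380 | 113 344 386 | 116 343 389 | 119 340 390 | 122 339 390 | 125 339 392 | 128 387 392 | 131 388 394 | 134 388 393 | 137 390 397 | 140 391 398 | 143 392 398 | 146 391 396 | side [ 299  218   39  111 1038]
218 332 332 | 221 326 336 | 224 323 337 | 227 321 337 | 230 320 335 | 233 317 326 | 236 317 325 | 239 314 323 | 242 314 322 | 245 312 320 | 248 312 319 | 251 310 317 | 254 309 318 | 257 308 316 | 260 307 316 |
```

View pics/noz.png

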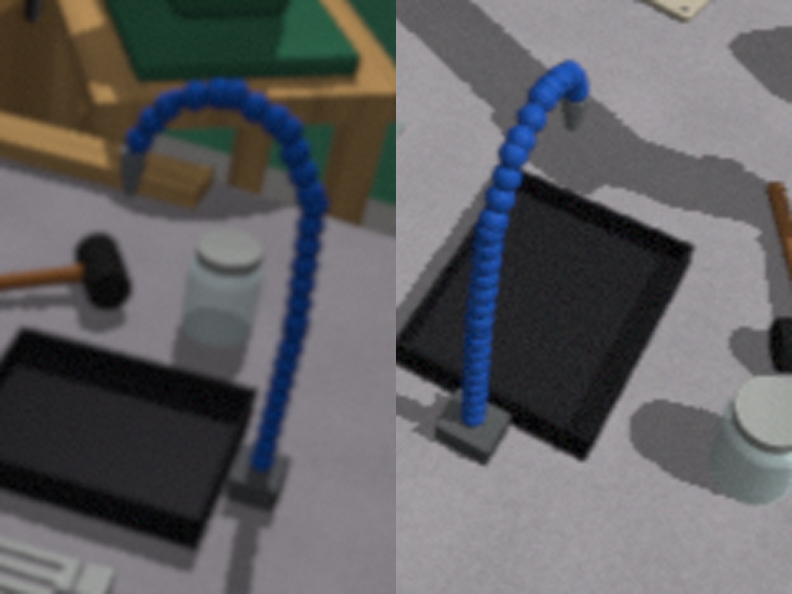

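The nozzle tip is at scene (339.7,138.2) and side (333.9,238.5), under the end of the blue hose. The hose runs back to the post on the +x side of the basin.

```bash
cat >> h.py <<'E'
def go(pos,yaw,T=None,tilt=None):
    """shift/turn in tool axes from the current pose to TCP pos, tool down with tool y at world yaw (deg)"""
    T=tool() if T is None else T
    a=np.radians(yaw);y=np.array([np.cos(a),np.sin(a),0]);z=np.array([0,0,-1.]);M=np.c_[np.cross(y,z),y,z]
    if tilt is not None: M=R.from_rotvec(tilt).as_matrix()@M
    print("row",R.from_matrix(T[:3,:3].T@M).as_rotvec().round(3),(T[:3,:3].T@(np.array(pos)-T[:3,3])).round(4))
E
python3 - <<'E'
from h import *
print("nozzle",tri([ray("scene",339.7,138.2),ray("side",333.9,238.5)]),plane("scene",339.7,138.2,.3),plane("side",333.9,238.5,.3))
go((.42,.2,.2),11);go((.587,.012,.2),11);go((.587,.012,.123),11)
E
```

```text
nozzle [0.5956 0.242  0.3011] [0.5948 0.2437 0.3   ] [0.5947 0.2415 0.3   ]
row [-0.001  0.     0.974] [-0.3073 -0.2756  0.0311]
row [-0.001  0.     0.974] [-0.5348 -0.3826  0.0312]
row [-0.001  0.     0.974] [-0.5348 -0.3826  0.1082]
```

The rows are not in the units I measure in: turns go in shares of 120 degrees. I convert before sending: 0.974 rad / 2.0944 = 0.4651.

```bash
echo '[[0,0,0.0764,-0.051,-0.046,0.01,0],[0,0,0.1528,-0.102,-0.092,0.02,0],[0,0,0.2292,-0.153,-0.138,0.03,0],[0,0,0.3056,-0.204,-0.184,0.03,0],[0,0,0.382,-0.256,-0.23,0.03,0],[0,0,0.4651,-0.307,-0.276,0.03,0],[0,0,0.4651,-0.352,-0.297,0.03,0],[0,0,0.4651,-0.398,-0.318,0.03,0],[0,0,0.4651,-0.443,-0.34,0.03,0],[0,0,0.4651,-0.489,-0.361,0.03,0],[0,0,0.4651,-0.535,-0.383,0.03,0],[0,0,0.4651,-0.535,-0.383,0.03,0],[0,0,0.4651,-0.535,-0.383,0.03,0],[0,0,0.4651,-0.535,-0.383,0.03,0]]' | python3 jog.py
python3 - <<'E'
from h import *
T=tool();im=manip.camera("wrist");cv2.imwrite("pics/w1.png",cv2.resize(im,None,fx=1.4,fy=1.4));np.save("w1.npy",T)
print(T)
E
```

```text
clock: 2.0
position: [0.5866, 0.0132, 0.2013]
ee_rot: [0.635, 0.772, 0.0, -0.0]
ft_force: [0.3, -0.1, -0.1]
grip_width: -0.004
grasp_force: 0.0
[[-0.1927  0.9813 -0.0001  0.5866]
 [ 0.9813  0.1927  0.0009  0.0132]
 [ 0.0009  0.     -1.      0.2013]
 [ 0.      0.      0.      1.    ]]
```

View pics/w1.png

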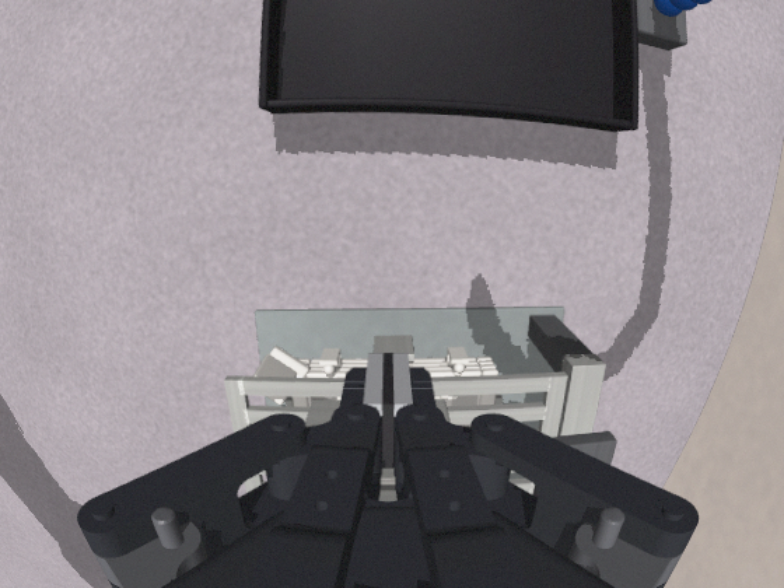

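The wrist view shows the base plate's +y edge from (184,221) to (404,219) in native pixels, nearly parallel to the tool's y axis. The white lug is around (207,259), and the fingers hide the push plate.

Run:
```python
from h import *
T=np.load("w1.npy")
a=plane("wrist",183.6,221.4,.006,T);b=plane("wrist",403.6,219.3,.006,T)
yaw=np.degrees(np.arctan2(b[1]-a[1],b[0]-a[0]));print(a,b,np.linalg.norm(b-a),yaw)
print("lugtop",plane("wrist",207,259,.093,T))
for P in((.5597,-.0648,.152),(.634,-.043,.152),(.598,-.05,.11)):print(proj("wrist",P,T)*1.4)
print("rail",plane("wrist",565/1.4,362/1.4,.1,T))
yr=np.array([-np.sin(np.radians(yaw)),np.cos(np.radians(yaw)),0]);print(yr)
go((.590,.012,.123),yaw)
```

```text
[ 0.4915 -0.048   0.006 ] [0.738  0.0028 0.006 ] 0.2516436346477588 11.643488916852212
lugtop [ 0.5364 -0.044   0.093 ]
[307.8753 453.3344]
[456.7299 442.9776]
[385.5814 402.9593]
rail [ 0.704  -0.0089  0.1   ]
[-0.2018  0.9794  0.    ]
row [ 0.    -0.001 -0.009] [-0.0018  0.0031  0.0784]
```

```bash
echo '[[0,0,0,0,0.006,0.04,0],[0,0,0,0,0.006,0.078,0],[0,0,0,0,0.006,0.078,0],[0,0,0,-0.03,0.006,0.078,0],[0,0,0,-0.06,0.006,0.078,0],[0,0,0,-0.06,0.006,0.078,0]]' | python3 jog.py; echo '[[0,0,0,-0.03,0,0,0],[0,0,0,-0.06,0,0,0],[0,0,0,-0.09,0,0,0],[0,0,0,-0.11,0,0,0],[0,0,0,-0.11,0,0,0]]' | python3 jog.py
```

```text
clock: 2.8
position: [0.6052, -0.0482, 0.1256]
ee_rot: [0.637, 0.771, 0.001, 0.001]
ft_force: [-0.9, 2.6, 1.3]
grip_width: 0.0
grasp_force: 0.6
clock: 3.42
position: [0.6256, -0.1547, 0.1241]
ee_rot: [0.637, 0.771, 0.0, 0.0]
ft_force: [-0.6, 1.7, 1.3]
grip_width: 0.003
grasp_force: 0.9
```

```bash
for i in 1; do echo '[[0,0,0,-0.015,0,0,0],[0,0,0,-0.03,0,0,0],[0,0,0,-0.03,0,0,0]]' | python3 jog.py; done; echo '[[0,0,0,-0.005,0,0,0],[0,0,0,-0.01,0,0,0],[0,0,0,-0.01,0,0,0]]' | python3 jog.py
```

```text
clock: 3.8
position: [0.631, -0.1844, 0.1233]
ee_rot: [0.636, 0.771, -0.0, 0.0]
ft_force: [-0.2, -0.0, 0.2]
grip_width: 0.002
grasp_force: 0.0
clock: 4.18
position: [0.633, -0.1928, 0.1232]
ee_rot: [0.636, 0.772, 0.0, -0.0]
ft_force: [-0.9, 3.6, 1.1]
grip_width: -0.001
grasp_force: 1.8
```

```bash
echo '[[0,0,0,-0.003,0,0,0],[0,0,0,-0.003,0,0,0]]' | python3 jog.py; echo '[[0,0,0,-0.003,0,0,0],[0,0,0,-0.003,0,0,0]]' | python3 jog.py
```

```text
clock: 4.42
position: [0.6331, -0.1929, 0.1232]
ee_rot: [0.635, 0.772, 0.001, -0.002]
ft_force: [-7.5, 13.0, 8.5]
grip_width: 0.001
grasp_force: 6.8
clock: 4.68
position: [0.6331, -0.193, 0.1232]
ee_rot: [0.634, 0.773, 0.002, -0.005]
ft_force: [-15.9, 21.7, 13.4]
grip_width: 0.003
grasp_force: 11.9
```

```bash
echo '[[0,0,0,0.02,0,0,0],[0,0,0,0.04,0,0,0],[0,0,0,0.04,0,-0.06,0],[0,0,0,0.04,0,-0.12,0],[0,0,0,0.04,0,-0.15,0],[0,0,0,0.04,0,-0.15,0],[0,0,0,0.04,0,-0.15,0]]' | python3 jog.py
python3 - <<'E'
from h import *
T=tool();im=manip.camera("wrist");cv2.imwrite("pics/w2.png",cv2.resize(im,None,fx=1.4,fy=1.4));cv2.imwrite("pics/w2raw.png",im);np.save("w2.npy",T)
sc=manip.camera("scene");cv2.imwrite("pics/s2.png",sc);cv2.imwrite("pics/d2.png",manip.camera("side"))
print(T)
E
```

```text
clock: 5.55
position: [0.6262, -0.1594, 0.2723]
ee_rot: [0.636, 0.772, -0.0, -0.0]
ft_force: [-0.4, 0.7, -0.8]
grip_width: -0.002
grasp_force: 0.0
[[-0.191   0.9816 -0.001   0.6262]
 [ 0.9816  0.191   0.0001 -0.1594]
 [ 0.0003 -0.0009 -1.      0.2723]
 [ 0.      0.      0.      1.    ]]
```

View pics/w2.png

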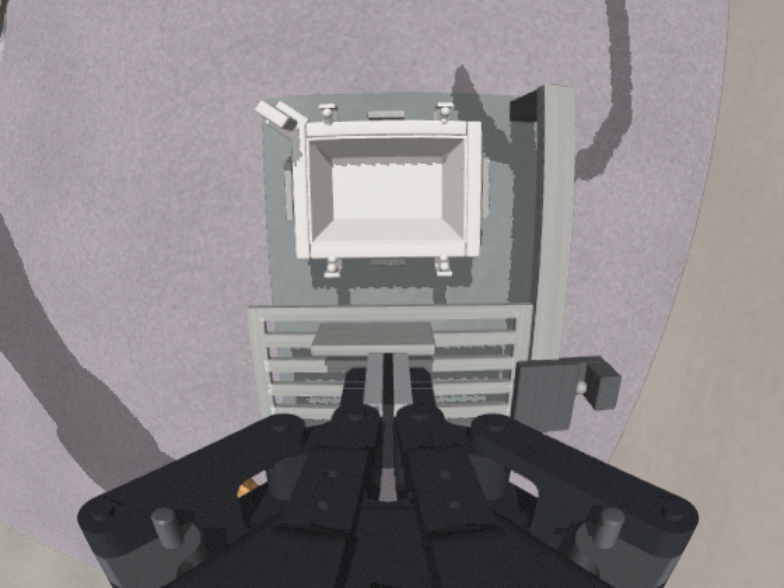

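The guard is held open, with its grille at rows 305–420. The top tray is in full view, with rim corners at about (305,121), (480,121), (481,257) and (296,258). The lug top is the bright bar at (257–290,101–124). All of these are in 1.4x pixels. Next I'll measure the tray pose from the rim and check the lug against it.

Run:
```python
from h import *
T=np.load("w2.npy")
C=[plane("wrist",u/1.4,v/1.4,.057,T) for u,v in((304,121),(480,121),(481,257),(296,258))]
print(np.array(C)[:,:2]);
L=np.array([[-75,55],[75,55],[75,-55],[-75,-55]])/1e3
P=np.array(C)[:,:2];c=P.mean(0);H=L.T@(P-c);ang=np.arctan2(H[0,1]-H[1,0],H[0,0]+H[1,1]);print("tray",c,np.degrees(ang),[np.linalg.norm(P[i]-P[(i+1)%4]) for i in range(4)])
Rz=np.array([[np.cos(ang),-np.sin(ang)],[np.sin(ang),np.cos(ang)]])
print("resid",P-(c+L@Rz.T))
lp=c+Rz@np.array([-.0815,.0597]);print("lug from rim",lp)
d=Rz@np.array([-.811,.585]);n=np.array([-d[1],d[0]])
for s,t in((-.013,-.005),(-.013,.005),(.013,.005),(.013,-.005)):
    q=lp+s*d+t*n;print(proj("wrist",np.append(q,.093),T)*1.4,end=' ')
print("base edge yaw"); a=plane("wrist",263/1.4,93/1.4,.006,T);print(a)
im=cv2.imread("pics/w2raw.png");g=im.min(2)
sub=g[68:94,178:225];print('\n'.join(' '.join(f'{v:3d}' for v in r[::1]) for r in sub[::1]))
```

```text
[[ 0.5419 -0.0674]
 [ 0.6766 -0.0408]
 [ 0.7014 -0.1476]
 [ 0.5537 -0.1773]]
tray [ 0.6184 -0.1083] 10.673657420851113 [np.float64(0.13732238521790752), np.float64(0.10965371311955872), np.float64(0.15070724970421046), np.float64(0.11054725934820606)]
resid [[ 0.0074  0.0007]
 [-0.0053 -0.0004]
 [-0.0009  0.0008]
 [-0.0012 -0.0011]]
lug from rim [ 0.5272 -0.0647]
[294.2432 114.3476] [286.1909 125.9263] [257.6299 106.8053] [265.5119  95.2711] base edge yaw
[ 0.4892 -0.044   0.006 ]
164 162 162 163 164 163 158 157 158 160 160 161 162 164 167 164 163 174 172 172 166 163 167 164 161 159 156 153 153 152 153 152 153 147 145 145 150 147 147 150 153 150 148 145 141 141 139
160 159 162 161 163 161 162 163 160 161 165 165 167 166 164 164 166 169 171 169 162 163 162 162 158 156 156 154 149 149 154 152 150 151 148 142 144 145 149 147 144 146 147 143 143 144 141
159 160 162 164 164 163 163 163 159 161 162 160 158 157 156 152 148 150 152 149 150 150 151 151 149 149 149 150 149 147 151 147 144 145 146 146 147 147 148 149 148 145 144 146 143 144 145
160 158 161 162 164 160 161 160 177 162 151 150 15
[... 3573 characters left out ...]
 146 138 135 141 149 151 139 147 161 177 159 114  81  83  79  79  80  81  79  93 136 214 226 225 226 224 183 156 222 227 228 229 228 229
165 163 163 164 167 168 163 164 165 130 143 145 147 149 147 143 139 133 146 152 152 144 130 102  85  79  79  80  81  84  83  84 126 150 188 192 225 225 223 184 169 217 229 228 226 227 226
163 163 162 161 167 165 162 165 168 137 142 148 151 147 149 152 148 140 132 140 147 151 151 151 138 115 104  97  85  81  82 106 142 154 151 153 225 225 224 186 175 218 225 227 226 227 226
162 165 163 165 162 164 164 165 165 143 137 147 151 150 149 150 148 148 144 135 134 145 152 151 153 153 150 138 129 120 125 143 152 155 153 151 225 227 223 188 173 215 224 225 225 225 226
```

Run:
```python
from h import *
T=np.load("w2.npy");T1=np.load("w1.npy")
for p in((193.2,80.8),(208,78.5)):
    print(p,plane("wrist",*p,.093,T)[:2],plane("wrist",*p,.057,T)[:2],tri([ray("wrist",*p,T),ray("wrist",289/1.4,363/1.4,T1)]))
im=cv2.imread("pics/w2raw.png");m=cv2.inRange(im,(195,195,195),(255,255,255))
k,l,s,c=cv2.connectedComponentsWithStats(m)
for i in range(1,k):
    if s[i,4]>60:print(s[i],c[i])
w=cv2.resize(cv2.imread("pics/w1.png"),(560,420));
a=cv2.resize(im[60:190,170:370],None,fx=4,fy=4,interpolation=2)[:, :800]
b=cv2.resize(w[235:305,170:370],None,fx=4,fy=4,interpolation=2)
cv2.imwrite("pics/z.png",np.vstack([a[:320],b]))
```

```text
(193.2, 80.8) [ 0.5237 -0.0671] [ 0.5138 -0.0649] [ 0.5233 -0.0635  0.0612]
(208, 78.5) [ 0.5383 -0.0629] [ 0.53   -0.0601] [ 0.5313 -0.0604  0.0618]
[182  72  23  18 186] [193.2312  80.5108]
[ 197   73  147  114 7808] [277.0804 146.7017]
[219  86 114  11 992] [275.0444  90.6139]
```

View pics/z.png

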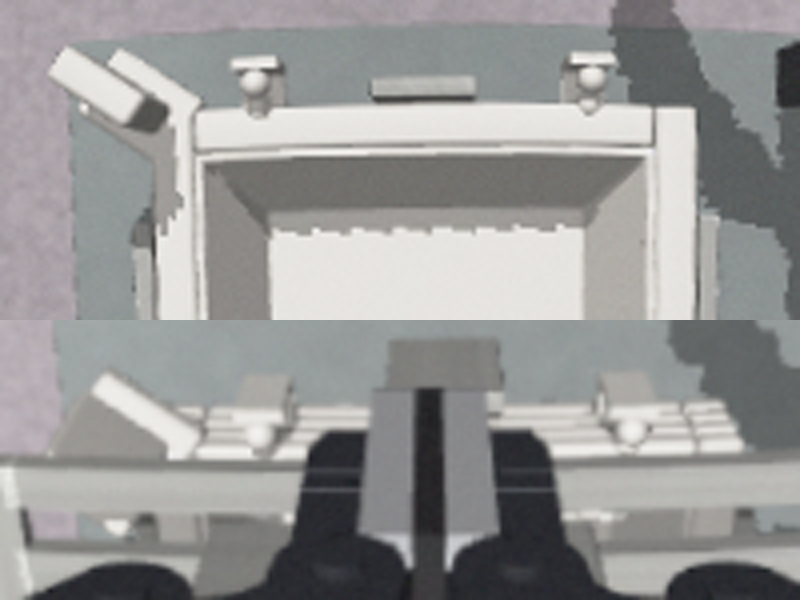

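The crop shows the lug top as the bright bar at (193,81), standing on a wider foot at rim height. The bar seen in the first wrist view was that foot, since it triangulates to about 60 mm. That puts the lug at about (0.5245, -0.0665).

Run:
```python
from h import *
go((.5245,-.0665,.2),65.2);go((.5245,-.0665,.1),65.2);go((.5245,-.0665,.062),65.2)
```

```text
row [-0.001 -0.002 -0.946] [ 0.1107 -0.0818  0.0721]
row [-0.001 -0.002 -0.946] [ 0.1106 -0.0816  0.1721]
row [-0.001 -0.002 -0.946] [ 0.1106 -0.0815  0.2101]
```

In the tool's units: -0.946 rad / 2.0944 = -0.4517.

```bash
echo '[[0,0,-0.0859,0.022,-0.016,0.015,0.5],[0,0,-0.1719,0.044,-0.032,0.03,0.5],[0,0,-0.2578,0.066,-0.048,0.045,0.5],[0,0,-0.3438,0.088,-0.064,0.06,0.5],[0,0,-0.4297,0.111,-0.082,0.072,0.5],[0,0,-0.4517,0.111,-0.082,0.072,0.5],[0,0,-0.4517,0.111,-0.082,0.072,0.5],[0,0,-0.4517,0.111,-0.082,0.072,0.5]]' | python3 jog.py
python3 - <<'E'
from h import *
T=tool();im=manip.camera("wrist");cv2.imwrite("pics/w3.png",im);np.save("w3.npy",T);print(T)
g=(.5245,-.0665)
print(proj("wrist",(*g,.093),T),proj("wrist",(.6184,-.1083,.057),T))
m=cv2.inRange(im,(195,195,195),(255,255,255));k,l,s,c=cv2.connectedComponentsWithStats(m)
for i in range(1,k):
    if s[i,4]>60:print(s[i],c[i])
E
```

```text
clock: 6.7
position: [0.5249, -0.0668, 0.2011]
ee_rot: [0.216, 0.976, -0.0, -0.0]
ft_force: [-0.1, 0.2, 0.1]
grip_width: 0.499
grasp_force: 0.0
[[-0.9071  0.421  -0.0002  0.5249]
 [ 0.421   0.9071 -0.0002 -0.0668]
 [ 0.0002 -0.0002 -1.      0.2011]
 [ 0.      0.      0.      1.    ]]
[276.6429 206.7309] [278.2203 293.6122]
[ 191  184  130   98 2110] [267.7171 235.8512]
[299 219  11  12  72] [303.6944 224.9722]
[ 230  238   98  119 5795] [269.2085 297.0494]
```

Run:
```python
from h import *
im=cv2.imread("pics/w3.png");cv2.imwrite("pics/w3z.png",cv2.resize(im[150:350,150:400],None,fx=3,fy=3,interpolation=2))
```

```text
(no output)
```

View pics/w3z.png

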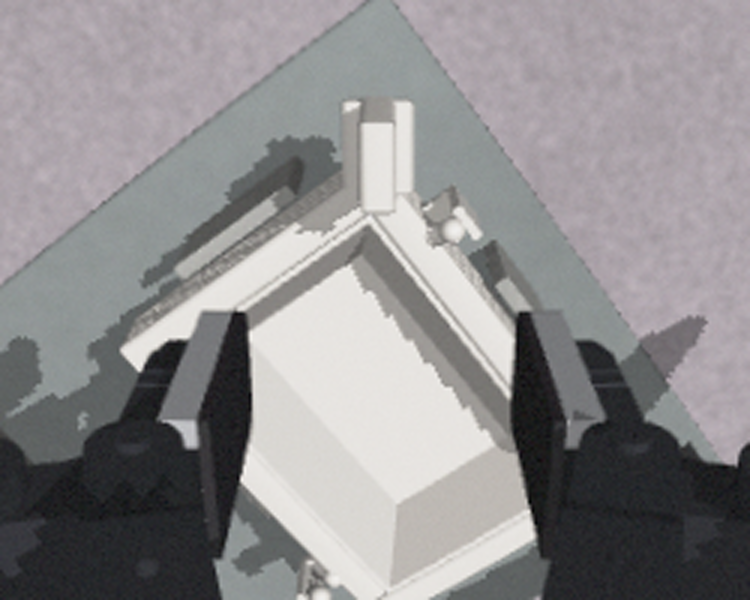

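The lug top spans x 362–394, y 122–212 in this crop. Its centre is at native (276,206), within 1 px of the prediction (276.6,206.7), and it is aligned with the fingers. I'll descend and grip.

```bash
echo '[[0,0,0,0,0,0.05,0.5],[0,0,0,0,0,0.1,0.5],[0,0,0,0,0,0.125,0.5],[0,0,0,0,0,0.139,0.5],[0,0,0,0,0,0.139,0.5],[0,0,0,0,0,0.139,0.5]]' | python3 jog.py; echo '[[0,0,0,0,0,0,0.3],[0,0,0,0,0,0,0.2],[0,0,0,0,0,0,0.15],[0,0,0,0,0,0,0],[0,0,0,0,0,0,0],[0,0,0,0,0,0,0],[0,0,0,0,0,0,0],[0,0,0,0,0,0,0]]' | python3 jog.py 80
```

```text
clock: 7.5
position: [0.5257, -0.0667, 0.0634]
ee_rot: [0.215, 0.977, 0.0, 0.001]
ft_force: [0.6, -0.5, 0.7]
grip_width: 0.502
grasp_force: 0.0
clock: 8.5
position: [0.525, -0.0666, 0.0626]
ee_rot: [0.215, 0.977, 0.0, 0.0]
ft_force: [-3.0, -0.2, 5.9]
grip_width: 0.1
grasp_force: 78.1
```

In the tool's units: 0.15 rad / 2.0944 = 0.0716.

```bash
echo '[[0,0.0119,0,0,0,-0.0049,0],[0,0.0239,0,-0.001,0,-0.0097,0],[0,0.0358,0,-0.001,0,-0.0145,0],[0,0.0477,0,-0.002,0,-0.0193,0],[0,0.0477,0,-0.002,0,-0.0193,0],[0,0.0597,0,-0.003,0,-0.0241,0],[0,0.0716,0,-0.0037,0,-0.0289,0],[0,0.0836,0,-0.0048,0,-0.0337,0],[0,0.0955,0,-0.0059,0,-0.0384,0],[0,0.0955,0,-0.0059,0,-0.0384,0],[0,0.0955,0,-0.0059,0,-0.0384,0]]' | python3 jog.py
python3 - <<'E'
from h import *
print(tool());[cv2.imwrite(f"pics/{n}4.png",manip.camera(n)) for n in("scene","side","wrist")]
E
```

```text
clock: 9.88
position: [0.53, -0.0687, 0.1003]
ee_rot: [0.213, 0.972, 0.021, -0.097]
ft_force: [0.6, 1.8, -1.1]
grip_width: 0.1
grasp_force: 78.2
[[-0.89    0.419  -0.18    0.53  ]
 [ 0.4106  0.908   0.0832 -0.0687]
 [ 0.1983  0.0002 -0.9801  0.1003]
 [ 0.      0.      0.      1.    ]]
```

In the tool's units: 0.05 rad / 2.0944 = 0.0239.

```bash
echo '[[0,0.0119,0,0,0,-0.0049,0],[0,0.0239,0,-0.001,0,-0.0097,0],[0,0.0358,0,-0.001,0,-0.0145,0],[0,0.0477,0,-0.002,0,-0.0193,0],[0,0.0477,0,-0.001,0,-0.024,0],[0,0.0477,0,0,0,-0.029,0],[0,0.0477,0,0.001,0,-0.034,0],[0,0.0477,0,0.002,0,-0.039,0],[0,0.0477,0,0.004,0,-0.049,0],[0,0.0477,0,0.006,0,-0.059,0],[0,0.0477,0,0.01,0,-0.079,0],[0,0.0477,0,0.01,0,-0.079,0]]' | python3 jog.py
python3 - <<'E'
from h import *
print(tool())
for n in("scene","side","wrist"):cv2.imwrite(f"pics/{n}5.png",manip.camera(n))
a=cv2.imread("pics/side5.png")[170:290,160:320];b=cv2.imread("pics/wrist5.png")
cv2.imwrite("pics/m5.png",np.hstack([cv2.resize(a,None,fx=2.5,fy=2.5,interpolation=2),cv2.resize(b,(400,300))]))
E
```

```text
clock: 11.52
position: [0.5365, -0.0717, 0.1817]
ee_rot: [0.212, 0.966, 0.032, -0.144]
ft_force: [1.0, 0.4, -1.3]
grip_width: 0.1
grasp_force: 78.1
[[-0.8681  0.4195 -0.2653  0.5365]
 [ 0.4008  0.9077  0.1239 -0.0717]
 [ 0.2928  0.0012 -0.9562  0.1817]
 [ 0.      0.      0.      1.    ]]
```

Run:
```python
from h import *
go((.52,-.067,.221),65.0);go((.504,.2857,.221),65.0)
```

```text
row [-0.001 -0.301  0.004] [ 0.0273 -0.0024 -0.035 ]
row [-0.001 -0.301  0.004] [0.1825 0.3111 0.0131]
```

The rows are not in the units I measure in: turns go in shares of 120 degrees. I convert before sending: -0.301 rad / 2.0944 = -0.1437.

```bash
echo '[[0,-0.0239,0,0.005,0,-0.02,0],[0,-0.0525,0,0.01,0,-0.03,0],[0,-0.0812,0,0.016,-0.001,-0.035,0],[0,-0.1146,0.001,0.022,-0.002,-0.035,0],[0,-0.1437,0.0019,0.0273,-0.0024,-0.035,0],[0,-0.1437,0.0019,0.0428,0.029,-0.0302,0],[0,-0.1437,0.0019,0.0583,0.0603,-0.0254,0],[0,-0.1437,0.0019,0.0739,0.0917,-0.0206,0],[0,-0.1437,0.0019,0.0894,0.123,-0.0158,0],[0,-0.1437,0.0019,0.1049,0.1544,-0.011,0],[0,-0.1437,0.0019,0.1204,0.1857,-0.0061,0],[0,-0.1437,0.0019,0.1359,0.217,-0.0013,0],[0,-0.1437,0.0019,0.1515,0.2484,0.0035,0],[0,-0.1437,0.0019,0.167,0.2797,0.0083,0],[0,-0.1437,0.0019,0.176,0.298,0.011,0],[0,-0.1437,0.0019,0.1825,0.3111,0.0131,0],[0,-0.1437,0.0019,0.1825,0.3111,0.0131,0],[0,-0.1437,0.0019,0.1825,0.3111,0.0131,0],[0,-0.1437,0.0019,0.1825,0.3111,0.0131,0]]' | python3 jog.py
python3 - <<'E'
from h import *
print(tool())
a=manip.camera("scene");b=manip.camera("side");w=manip.camera("wrist")
for n,i in zip("abw",(a,b,w)):cv2.imwrite(f"pics/f{n}.png",i)
f=lambda i,x,y,W,H:cv2.resize(i[y:y+H,x:x+W],(400,300),interpolation=2)
cv2.imwrite("pics/fin.png",np.vstack([np.hstack([f(a,250,80,160,120),f(b,250,180,160,120)]),np.hstack([f(a,190,215,160,120),f(w,80,60,400,300)])]))
E
```

```text
clock: 14.05
position: [0.5047, 0.2846, 0.2217]
ee_rot: [0.217, 0.976, -0.0, 0.001]
ft_force: [0.2, -0.6, -1.7]
grip_width: 0.105
grasp_force: 78.1
[[-0.9055  0.4244  0.0009  0.5047]
 [ 0.4244  0.9055 -0.001   0.2846]
 [-0.0013 -0.0005 -1.      0.2217]
 [ 0.      0.      0.      1.    ]]
```

View pics/fin.png

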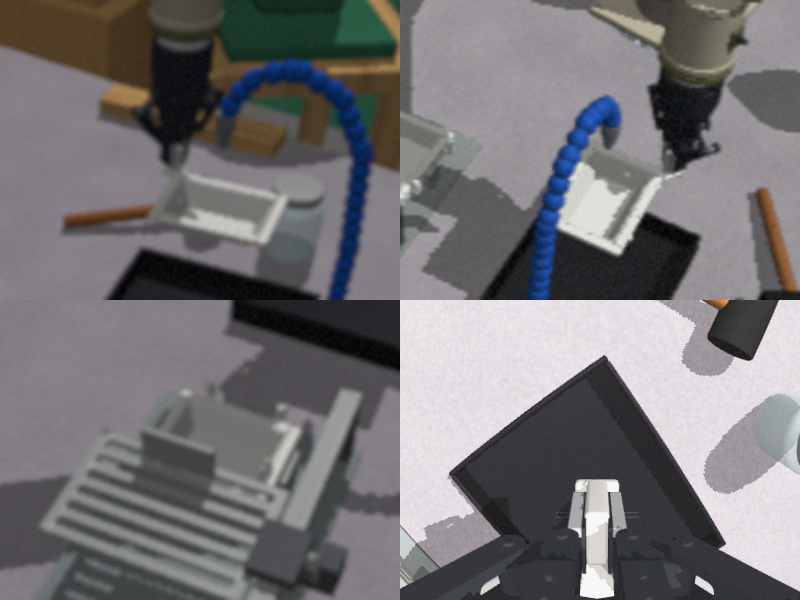

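The tray is held over the basin. The rest of the stack is still in the rack and the guard has stayed open. The far tray corner is at panel (262,243) in the scene view and (190,148) in the side view. I'll check level and centring numerically from the corners.

Run:
```python
from h import *
T=tool();y=np.radians(np.degrees(np.arctan2(T[1,1],T[0,1]))-54.1);Rz=R.from_euler('z',y).as_matrix()
o=T[:3,3]+[0,0,.019-.052-.0026]-Rz@np.array([-.0815,.0597,0]);print("tray origin",o,np.degrees(y))
for n,ox,oy in(("scene",250,80),("side",250,180)):
    for c in((-75,55),(75,55),(75,-55),(-75,-55)):
        p=proj(n,o+Rz@(np.array([*c,30])/1e3));print(n,c,((p-[ox,oy])*2.5).round(0))
px=lambda n,u,v:ray(n,u/2.5+250,v/2.5+(80 if n=="scene" else 180))
# white mask extremes
for n,f in(("scene","a"),("side","b")):
    im=cv2.imread(f"pics/f{f}.png");m=cv2.inRange(im,(120,120,120),(255,255,255))&cv2.inRange(cv2.cvtColor(im,40)[...,1],0,28)
    oy=80 if n=="scene" else 180
    x0,y0,x1,y1=(305,143,370,182) if n=="scene" else (305,225,360,285)
    z=np.zeros_like(m);z[y0:y1,x0:x1]=m[y0:y1,x0:x1];k,l,s,c=cv2.connectedComponentsWithStats(z);i=1+s[1:,4].argmax()
    h=cv2.findContours((l==i).astype('u1'),0,2)[0][0];print(n,((cv2.approxPolyDP(cv2.convexHull(h),2.,True)[:,0]-[250,oy])*2.5).tolist())
```

```text
tray origin [0.5957 0.2418 0.1861] 10.832218039993158
scene (-75, 55) [175. 170.]
scene (75, 55) [287. 196.]
scene (75, -55) [264. 243.]
scene (-75, -55) [145. 214.]
side (-75, 55) [267. 168.]
side (75, 55) [219. 252.]
side (75, -55) [137. 215.]
side (-75, -55) [189. 136.]
scene [[182.5, 167.5], [190.0, 157.5], [297.5, 170.0], [297.5, 212.5], [265.0, 242.5], [177.5, 220.0]]
side [[250.0, 112.5], [272.5, 172.5], [272.5, 220.0], [217.5, 252.5], [157.5, 227.5], [170.0, 175.0], [190.0, 135.0], [222.5, 112.5]]
```

The visible corners match the level-tray prediction to within 1 px, and the tray is centred under the nozzle to about 1 mm, with its rim about 84 mm below the tip. I'm handing it in.

```bash
python3 -c "
from workcell import manip
print(manip.get_obs()['ft_force'],manip.hand_in())"
```

```text
the job is handed in; nothing more can be done
[-0.15731313  0.21965364 -1.62580333] None
```

I handed in the job with the guard latched open and released, only the top tray peeled off, lug corner first, and the tray held level and centred with its rim about 84 mm below the nozzle tip; the hand-in call gave no verdict.

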